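# Label two neighbouring sides of a frozen-goods carton

### The job

The carton on the bench needs a label on two neighbouring sides. Without picking it up, slide it to the label applicator and press its white panel, square and centred, onto the pad until the pad is fully home; then turn the carton a quarter turn and press its yellow panel on in the same way. Press firmly but do not crush the carton; leave it standing there, let go of, with the yellow panel squarely at the pad, and leave the tub, the tape and the blue packet alone.

Things in the scene. Friction and masses are not known exactly. Their poses are not given: they have to be found in the camera images.
- applicator: Label applicator, fixed: white plinth 130 mm deep (x), 120 wide (y), 75 high; on it a label reel centred at x = +105 mm, 84 mm wide, top at z = 143 mm. Origin on the bench under the middle of the plinth's front face; x points from the front into the plinth, z up. A sprung pad stands out in front of it (-x) on a round bar 26 mm thick; beside the bar 45 mm or more are free between pad and plinth.
- pad_line (a point): Point fixed to the applicator at x = -70, y = 0, z = 32 mm: the middle of where the free pad's face can be. Pad: dark rubber on a blue back, 44 mm wide (y), z = 13 to 51 mm, 17 mm thick, its flat face looking to the applicator's -x. The head is clamped at a different depth each time, not reported: the free face lies at x = -78 to -62 mm and must be felt or seen.
- pad (a joint): travel of the sprung pad into the applicator along its +x, in m: 0 = free, 0.008 = against its rigid stop (fully home; from 0.0065 on it counts as home). The spring takes about 3 N to start and 8 N to reach the stop, and pushes the pad out again.
- carton: Closed cardboard carton, 92 mm (x) by 120 mm (y) by 56 mm high, 0.28 to 0.52 kg, rigid, too wide to grasp; it slides on the bench (friction hidden; sliding takes about 2 to 6 N). Origin at the centre of its underside, z up. A white panel is on its +x side (a 120 mm long side), a yellow panel on its +y end (92 mm long); a 16 mm strip of each colour also runs on the top along that edge.
- white_face (a point): centre of the carton's white panel: 46 mm from the carton's centre along its x, 32 mm above the bench when standing
- yellow_face (a point): centre of the carton's yellow panel: 60 mm from the carton's centre along its y, 32 mm above the bench when standing
- tub: closed round tub with a red cap, 84 mm across, 85 mm high, standing on the bench; a bystander. Origin at the centre of its underside.
- tape: roll of orange tape lying flat, 100 mm across, 48 mm high; a bystander. Origin at the centre of its underside.
- packet: flat blue packet, 90 mm (x) by 130 mm (y) by 35 mm high; a bystander. Origin at the centre of its underside.

How it is judged:
On the way, in this order (a step that is already met when the one before it is completed fails the run):
1. the white panel is pressed on the pad: pad home (6.5 mm or more of 8), panel's centre within 15 mm of the pad's centre line, square within 0.10 rad, for 0.2 s (value of joint pad above 0.0065 m and x of white_face in the frame of applicator above -0.082 m and y of white_face in the frame of applicator between -0.015 and 0.015 m and angle between the x axis of carton and the x axis of applicator, either way round below 0.1 rad and angle between carton's own z axis and vertical below 0.08 rad and contact force between carton and applicator above 2 N), for 0.2 s.
2. after the quarter turn the yellow panel is pressed on the pad in the same way for 0.2 s (value of joint pad above 0.0065 m and x of yellow_face in the frame of applicator above -0.082 m and y of yellow_face in the frame of applicator between -0.015 and 0.015 m and angle between the y axis of carton and the x axis of applicator, either way round below 0.1 rad and angle between carton's own z axis and vertical below 0.08 rad and contact force between carton and applicator above 2 N), for 0.2 s.
At the end, for the whole second after the job is handed in: The carton stands upright on the bench, at rest and untouched, its yellow panel facing the pad: square to it within 0.15 rad, centred within 25 mm, and the panel not more than 100 mm in front of the plinth's front face (x of yellow_face in the frame of applicator above -0.1 m and y of yellow_face in the frame of applicator between -0.025 and 0.025 m and angle between the y axis of carton and the x axis of applicator, either way round below 0.15 rad and angle between carton's own z axis and vertical below 0.05 rad and height (world z) of carton below 0.01 m and linear speed of carton below 0.01 m/s).
It fails at once if the carton is crushed: more than 35 N between it and the applicator (contact force between carton and applicator above 35 N).
It fails at once if the carton is lifted or tipped (height (world z) of carton above 0.03 m or angle between carton's own z axis and vertical above 0.35 rad).
It fails at once if the tub is pushed out of its place (over 30 mm) or tipped (distance of tub from where it was at the start of the episode above 0.03 m or angle between tub's own z axis and vertical above 0.4 rad).
It fails at once if the tape is pushed out of its place (over 30 mm) or tipped (distance of tape from where it was at the start of the episode above 0.03 m or angle between tape's own z axis and vertical above 0.4 rad).
It fails at once if the packet is pushed out of its place (over 30 mm) or tipped (distance of packet from where it was at the start of the episode above 0.03 m or angle between packet's own z axis and vertical above 0.4 rad).
It also fails if it takes over 72 s, if anything falls off the work surface, if the arm or the gripper's body presses on something with over 40 N, if the wrist force passes 120 N, or if a joint passes its speed limit or range.

### The arm

A 7-joint arm with a two-finger parallel gripper is mounted at the origin on the work surface. World frame = base frame: x ahead of the robot, y to its left, z up, the work surface at z = 0. Lengths are in m, angles in rad, forces in N, time in s.
With the tool pointing down it reaches from about 0.425 to 0.925 m from the base axis. Payload 6.8 kg.
Tool frame: the origin (TCP) lies midway between the tips of the shut fingers; the grasp point (between the pads) lies 19 mm behind it; x points along the fingers, y is the direction in which the jaws open and shut, and the axes are right-handed (so a half turn about x gives the same grasp; the last joint's range is limited). The gripper opens to 85 mm and grips with 20 to 120 N. Pads are 22 mm wide; open, the fingers measure 114 mm over their backs; the gripper's body (76 mm by 85 mm) begins 54 mm behind the grasp point. The pads swing forward as they close: fully open they stand 13 mm farther back than shut.
Start: joints at [1.002, 0.477, 0.022, 1.555, -0.011, 1.109, -0.083], TCP at [0.3, -0.605, 0.231] pointing down, gripper open.
Joint ranges: [-2.96, 2.96], [-0.34, 2.1], [-1.41, 1.46], [0.24, 2.44], [-1.37, 4.51], [0.17, 1.92], [-2.96, 2.96]. Speed limits (rad/s): [2.39, 2.39, 3.14, 3.14, 3.14, 3.14, 3.14].

### API

Orientations are given as a rotation vector (axis times angle).
In Python, from bench import r, viewer, nets gives the robot as it stands.
- The arm moves only by the shell command python3 -m pendant 'ROWS' [FORCE]. ROWS is JSON, one flat list of numbers, 5 for each row, row after row: the finger opening in mm, from 0 to 85.4, then the shift along the tool's x, y, z in mm, then the turn about the tool's x in rad. A call has 1 to 20 rows; each row shifts and turns the commanded pose from where the row before left it, along the tool's axes as they then stand; what a row does not reach is not made up. A row lasts 1/8 s, in which the tool goes at most 62.5 mm and 10.7 degrees, less where a joint would pass 70% of its speed; a pose out of reach is approached as far as the arm can. A call with a gripper value outside its range is refused whole. The fingers move at their own pace and stop on an object; FORCE is the grip in N (left out, the last holds). Time passes only in rows, so rows that do not move let the fingers close. It gives the time, the measured TCP pose, the force and the opening at its end, in the units of the state.
- r.get_obs(): the state, without advancing time (a new reading comes with each control period).
- viewer.grab_frame(name): name is "scene" or "top" or "wrist"; returns (picture, depth): 384x512x3 uint8, red, green, blue; 384x512 float32, m along the optical axis (not along the pixel's ray), 0 where there is no reading.
- viewer.calibration(name): a dict with "mtx" (3x3 intrinsics, pixels), "distortion" ([k1, k2, p1, p2, k3] as OpenCV has them; the pictures are not rectified), "world_to_cam" (4x4, takes a point from world to camera coordinates). Camera axes: x right, y up, looking along -z (the intrinsics and any distortion apply to the point x, -y, -z); pixel columns grow to the right and rows downward; lengths in m; the calibration is good to about 2 mm. A picture is of the moment at which its call begins: read the wrist's pose just before it. calibration takes no time and is no camera call; for the wrist camera it gives the pose at the moment of the call.
- r.hand_in(): hands the job in, once; it reports no verdict.
Trained networks look in the newest picture that a camera, given by its name, has taken for a name from the list of things; names that differ only in an ending like _2 or _b are one class to them, and where a whole thing is asked for, a point or a joint stands for the part that bears it (a point fixed in the world has none). Each returns a list of dicts, best first, with "score" (0 to 1); they miss things now and then, are a little off and sometimes report something else, mostly with a low value. They report only what shows in the picture. A call takes as long as a camera call.
- nets.look_for(name, camera): "location" ([x, y, z] in m, in world coordinates, good to about 4 mm: the middle of the surface that is visible of it).
- nets.silhouettes(name, camera): "mask" (384x512 bool, what is visible of it).
The state is a dict: "clock": time; "joints": joint angles; "qvel": joint speeds; "tau": joint torques, N m; "tcp_pos": TCP position; "orientation": TCP orientation; "contact_force": force on the tool from outside, world axes, zero at the start; "moment": the same for the moment, N m; "grip_width": finger opening in m.
Only numpy, scipy, OpenCV 4.12 (cv2) and the standard library are available. Lean on these libraries where they do the work, as an engineer would, in place of code of your own. Each camera call takes 0.05 s, during which the arm holds its last target. There are 200 camera calls.

## Working session

There is one attempt and no reset: what is moved stays moved. The work goes in short steps, Python scripts to look and compute and a shell command to move; the robot and the scene stay as the last step left them, time stands still between calls to the robot, and variables do not carry over. Pictures are saved under pics/ and viewed, about 8 in all and at most 12, crops included, and the job is handed in when it is done.

```bash
ls; mkdir -p pics; python3 - <<'E'
from bench import r,viewer,nets
import cv2,numpy as np
o=r.get_obs();print({k:np.round(v,3).tolist() for k,v in o.items()})
ims=[]
for c in("top","scene"):
    p,d=viewer.grab_frame(c);np.savez(f"pics/{c}0.npz",p=p,d=d);cv2.imwrite(f"pics/{c}0.png",p[:,:,::-1])
    for n in("carton","applicator","tub","tape","packet"):
        print(c,n,[(np.round(x["location"],3).tolist(),round(x["score"],2)) for x in nets.look_for(n,c)[:2]])
    k=viewer.calibration(c);print(k)
E
```

```text
pics
{'clock': 0.0, 'joints': [1.002, 0.478, 0.022, 1.556, -0.011, 1.109, -0.083], 'qvel': [-0.0, -0.0, -0.001, -0.001, -0.0, -0.001, 0.001], 'tau': [0.0, -59.647, 1.608, -28.121, 0.013, 0.009, 0.0], 'tcp_pos': [0.3, -0.604, 0.23], 'orientation': [1.965, 0.463, -1.966], 'contact_force': [-0.583, 0.211, 0.657], 'moment': [-0.028, -0.008, 0.013], 'grip_width': 0.086}
top carton [([0.495, 0.006, 0.058], 0.97)]
top applicator [([0.829, -0.075, 0.073], 0.95)]
top tub [([0.62, -0.345, 0.084], 0.91)]
top tape [([0.688, 0.304, 0.047], 0.61)]
top packet [([0.515, 0.393, 0.032], 0.9)]
{'mtx': array([[426.83691115,   0.        , 263.17907015],
       [  0.        , 426.83691115, 188.20414284],
       [  0.        ,   0.        ,   1.        ]]), 'distortion': array([-0.04931526,  0.        ,  0.        ,  0.        ,  0.        ]), 'world_to_cam': array([[-9.56956561e-04, -9.99682822e-01,  2.51662575e-02,
         4.84917528e-03],
       [ 9.96948056e-01,  1.01079292e-03,  7.80612016e-02,
        -6.38333715e-01],
       [-7.80618801e-02,  2.51641527e-02,  9.96630879e-01,
        -1.23807630e+0
[... 158 characters left out ...]
868, -0.057, 0.071], 0.69)]
scene tub [([0.638, -0.34, 0.067], 0.79)]
scene tape [([0.698, 0.306, 0.044], 0.85), ([0.513, 0.01, 0.058], 0.65)]
scene packet [([0.527, 0.398, 0.035], 0.62)]
{'mtx': array([[360.38126768,   0.        , 255.53059297],
       [  0.        , 360.38126768, 191.93315935],
       [  0.        ,   0.        ,   1.        ]]), 'distortion': array([-0.03722625,  0.        ,  0.        ,  0.        ,  0.        ]), 'world_to_cam': array([[-0.37602703,  0.92660734,  0.00158455,  0.24365298],
       [-0.74448164, -0.30313575,  0.5948578 ,  0.4378012 ],
       [ 0.55167994,  0.22250294,  0.80382939, -1.57169721],
       [ 0.        ,  0.        ,  0.        ,  1.        ]])}
```

View pics/top0.png

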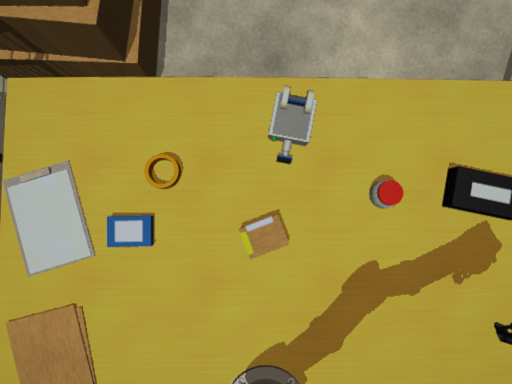

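View pics/scene0.png

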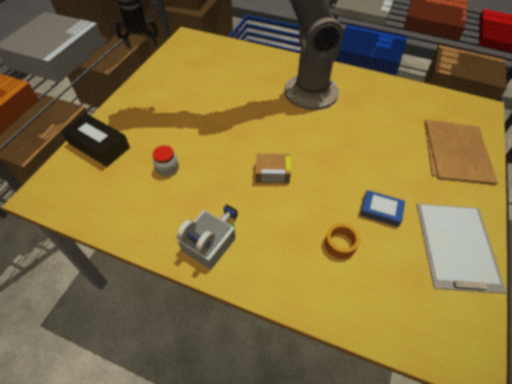

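The top view shows the carton at (265,234), with its white strip facing the applicator and its yellow strip on the left. The applicator is at (292,118) with its pad at (286,157). The tub (387,193), tape (162,170) and packet (130,231) are well clear. Next I'll fit the poses.

```bash
cat > h.py <<'E'
from bench import r,viewer,nets
import cv2,numpy as np
def rays(cam,uv,z):
    k=viewer.calibration(cam);M=k["world_to_cam"]
    n=cv2.undistortPoints(np.float64(uv).reshape(-1,1,2),k["mtx"],k["distortion"]).reshape(-1,2)
    d=np.c_[n[:,0],-n[:,1],-np.ones(len(n))]@M[:3,:3]   # R^T d
    c=-M[:3,:3].T@M[:3,3]
    return c+d*((z-c[2])/d[:,2])[:,None]
def cloud(cam,d):
    k=viewer.calibration(cam);M=k["world_to_cam"];v,u=np.nonzero(d>0)
    n=cv2.undistortPoints(np.float64(np.c_[u,v]).reshape(-1,1,2),k["mtx"],k["distortion"]).reshape(-1,2)
    Z=d[v,u][:,None];P=np.c_[n[:,0],-n[:,1],-np.ones(len(n))]*Z
    return (P-M[:3,3])@M[:3,:3],np.c_[u,v]
def rect(P):
    c,s,a=cv2.minAreaRect(np.float32(P[:,:2]*1000)); return np.round(cv2.boxPoints((c,s,a))).tolist(),np.round(c,1),np.round(s,1),round(a,1)
def carton(p,d,cam="top",near=None,rad=.12):
    """pose from top face pixels, snapped to z=.056; heading from white/yellow strips"""
    P,uv=cloud(cam,d);m=(abs(P[:,2]-.056)<.006)&(np.hypot(*(P[:,:2]-near).T)<rad)
    col=p[uv[:,1],uv[:,0]].astype(int);hsv=cv2.cvtColor(p,cv2.COLOR_RGB2HSV)[uv[:,1],uv[:,0]].astype(int)
    Q=rays(cam,uv[m],.056);w=hsv[m][:,1]<70;w&=hsv[m][:,2]>120
    y=(hsv[m][:,1]>180)&(hsv[m][:,2]>150)
    return Q,w,y
E
python3 - <<'E'
from h import *
f=np.load("pics/top0.npz");p,d=f["p"],f["d"]
P,uv=cloud("top",d)
near=lambda x,y,R:np.hypot(P[:,0]-x,P[:,1]-y)<R
print("bench z",np.median(P[near(.5,.15,.04)][:,2]))
for nm,x,y,R,z in(("carton",.495,.006,.12,.056),("plinth",.83,-.075,.12,.075),("pad",.71,-.055,.05,.051)):
    m=near(x,y,R)&(abs(P[:,2]-z)<.008)
    print(nm,m.sum(),rect(rays("top",uv[m],z)))
Q,w,y=carton(p,d,near=(.495,.006))
print("white",rect(Q[w]),"yel",rect(Q[y]))
m=near(.71,-.055,.06)&(P[:,2]>.02)
for a,b in zip(P[m],uv[m]): print(np.round(a*1000).astype(int),b,p[b[1],b[0]]) if b[1]>146 else 0
E
```

```text
bench z 9.64372783886742e-05
carton 1354 ([[433.0, 43.0], [476.0, -69.0], [562.0, -36.0], [519.0, 76.0]], array([497.7,   3.5]), array([ 92.4, 120.2]), 21.0)
plinth 1398 ([[766.0, -126.0], [894.0, -150.0], [916.0, -33.0], [789.0, -8.0]], array([841.2, -79.3]), array([119.4, 130. ]), 79.2)
pad 115 ([[709.0, -75.0], [752.0, -86.0], [762.0, -44.0], [719.0, -34.0]], array([735.6, -59.5]), array([42.5, 44.4]), 76.0)
white ([[511.0, 53.0], [540.0, -23.0], [555.0, -18.0], [526.0, 59.0]], array([533.3,  17.6]), array([15.8, 81.5]), 20.9) yel ([[446.0, 48.0], [452.0, 34.0], [513.0, 57.0], [507.0, 71.0]], array([479.5,  52.7]), array([65. , 15.4]), 20.7)
[760 -51  33] [282 147] [120 112  86]
[759 -53  40] [283 147] [133 127 124]
[759 -56  44] [284 147] [156 149 145]
[759 -59  44] [285 147] [171 166 160]
[758 -62  46] [286 147] [177 176 171]
[758 -65  46] [287 147] [175 177 171]
[759 -68  43] [288 147] [164 159 153]
[758 -71  46] [289 147] [143 136 133]
[759 -74  40] [290 147] [124 115  99]
[757 -51  33] [282 148] [116 109  95]
[756 -53  43] [283 148] [138 132 130]
[755 -56  46] [284 148] [160 
[... 5338 characters left out ...]
1] [289 161] [22 21 22]
[716 -73  48] [290 161] [36 32 24]
[716 -76  51] [291 161] [99 90 36]
[717 -48  26] [281 162] [100  91  30]
[716 -51  29] [282 162] [84 77 26]
[716 -54  30] [283 162] [74 68 23]
[715 -56  35] [284 162] [55 49 19]
[715 -59  40] [285 162] [36 34 11]
[714 -62  41] [286 162] [26 23  9]
[713 -64  51] [287 162] [21 19  9]
[714 -67  46] [288 162] [19 19 12]
[714 -70  46] [289 162] [20 19 18]
[714 -74  43] [290 162] [59 54 26]
[713 -76  52] [291 162] [128 116  45]
[714 -63  22] [286 163] [99 90 27]
[714 -66  25] [287 163] [81 74 21]
[713 -69  31] [288 163] [74 67 24]
[713 -71  33] [289 163] [61 56 19]
[711 -74  42] [290 163] [103  93  34]
[711 -75  21] [290 164] [148 134  48]
```

```bash
python3 - <<'E'
import cv2,numpy as np
p=cv2.imread("pics/top0.png");a=cv2.resize(p[80:275,220:350],None,fx=3,fy=3,interpolation=cv2.INTER_NEAREST);s=cv2.imread("pics/scene0.png")[140:270,170:300]
s=cv2.resize(s,None,fx=3,fy=3);o=np.zeros((585,785,3),np.uint8);o[:585,:390]=a;o[:390,395:785]=s;cv2.imwrite("pics/crop.png",o)
E
```

```text
(no output)
```

View pics/crop.png

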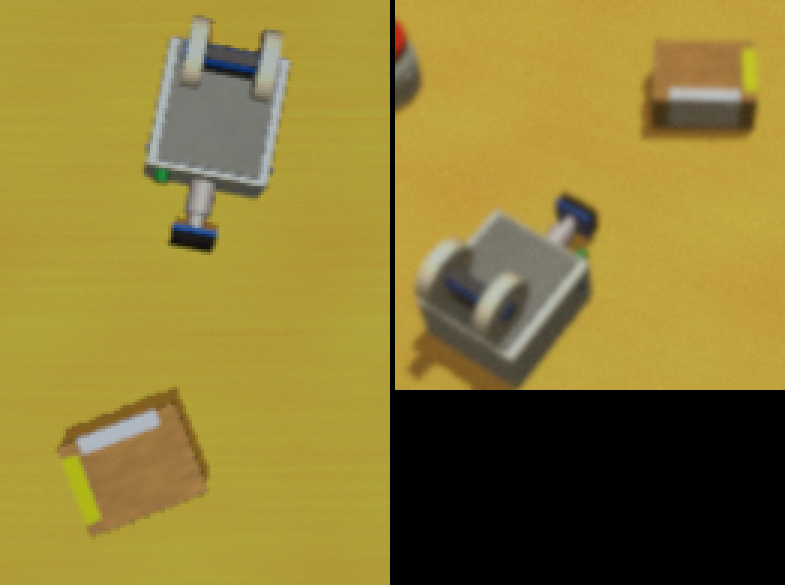

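Poses measured, and the sizes match the ones given. The crop agrees with the picture: white strip facing the pad, yellow strip to the left, pad face about 64 mm in front of the plinth. I'll add a status and planning helper in the applicator frame.

```bash
cat >> h.py <<'E'
from scipy.spatial.transform import Rotation as Ro
A0=np.array([777.5,-67.]);AY=-np.radians(10.85)
a=np.array([np.cos(AY),np.sin(AY)]);l=np.array([-a[1],a[0]])
def toA(w): w=np.asarray(w)[:2]-A0; return np.array([w@a,w@l])
def toW(q): return A0+q[0]*a+q[1]*l
def tool():
    o=r.get_obs();R=Ro.from_rotvec(o["orientation"]).as_matrix()
    return o,R,np.array(o["tcp_pos"])*1000
def stat():
    o,R,t=tool();ang=np.degrees(np.arctan2(R[1,1],R[0,1])-AY)
    print("t",round(o["clock"],2),"tcpA",np.round(toA(t),1),"z",round(t[2],1),"tool-y angA",round((ang+180)%360-180,1),"F(a,l,z)",np.round([np.array(o["contact_force"])[:2]@a,np.array(o["contact_force"])[:2]@l,o["contact_force"][2]],1),"w",round(o["grip_width"]*1000),"j7",round(o["joints"][6],2),"tilt",np.round(R[:,0],3))
def plan(xA,yA,z,ang=None):
    """tool shift mm (current axes) and turn about tool x, to appl-frame xA,yA, z; tool y at angle ang (deg, appl, mod 180)"""
    o,R,t=tool();w=toW((xA,yA));s=R.T@(np.r_[w,z]-t)
    cur=np.degrees(np.arctan2(R[1,1],R[0,1])-AY);dt=0 if ang is None else ((ang-cur+90)%180-90)
    print("shift",np.round(s,1),"turn",round(np.radians(dt)*np.sign(R[2,0]),3),"worldXY",np.round(w))
def cart(near=None,cam="top"):
    """carton centre and yaw in appl frame"""
    p,d=viewer.grab_frame(cam);np.savez("pics/last.npz",p=p,d=d)
    if near is None: near=(-120,0)
    P,uv=cloud(cam,d);m=(abs(P[:,2]-.056)<.007)&(np.hypot(*(P[:,:2]-toW(near)/1000).T)<.1)
    hs=cv2.cvtColor(p,cv2.COLOR_RGB2HSV)[uv[:,1],uv[:,0]].astype(int)
    m&=~((hs[:,1]<60)&(hs[:,2]<110))
    Q=rays(cam,uv[m],.056);b,c,s,_=rect(Q)
    b=np.array(b);e=[b[1]-b[0],b[2]-b[1]];x=min(e,key=np.linalg.norm)
    h=hs[m];w=(h[:,1]<70)&(h[:,2]>120);y=(h[:,1]>180)&(h[:,2]>150)
    wc=np.median(Q[w][:,:2]*1000,0)-c if w.sum()>5 else None
    if wc is not None and x@wc<0: x=-x
    ang=np.degrees(np.arctan2(x[1],x[0])-AY);A=toA(c)
    if y.sum()>5: print("yellow dir angA",np.round(np.degrees(np.arctan2(*(np.median(Q[y][:,:2]*1000,0)-c)[::-1])-AY)))
    print("carton A",np.round(A,1),"size",s,"yaw",round((ang+180)%360-180,1),"n",m.sum(),w.sum(),y.sum())
    return A,np.radians(ang)
def body(A,yaw,bx,by): return A+np.array([bx*np.cos(yaw)-by*np.sin(yaw),bx*np.sin(yaw)+by*np.cos(yaw)])
E
python3 - <<'E'
from h import *
stat();A,y=cart((-288,17))
o,R,t=tool();print(np.round(R,2))
q=body(A,y,37,60+11+15);print(q);plan(*q,200,np.degrees(y)); plan(*q,20)
E
```

```text
t 0.6 tcpA [-367.6 -617.9] z 231.3 tool-y angA -52.8 F(a,l,z) [-0.2 -0.2  0.1] w 85 j7 -0.08 tilt [ 0. -0. -1.]
yellow dir angA 122.0
carton A [-288.1   16.6] size [ 92.4 120.2] yaw 31.8 n 1348 156 122
[[ 0.    0.44 -0.9 ]
 [ 0.   -0.9  -0.44]
 [-1.    0.   -0.  ]]
[-302.01034023  109.14831282]
shift [  31.3 -539.  -492.3] turn -1.476 worldXY [501.  97.]
shift [ 211.3 -539.  -492.3] turn -0.0 worldXY [501.  97.]
```

```bash
python3 -m pendant '[0,0,0,-60,0, 0,0,0,-60,0, 0,0,0,-60,0, 0,0,0,-60,0, 0,3,-55,-28,0, 0,3,-55,-28,0, 0,3,-55,-28,0, 0,3,-55,-28,0, 0,3,-55,-28,0, 0,3,-55,-28,0, 0,3,-55,-28,0, 0,3,-55,-28,0, 0,3,-55,-28,0, 0,3,-44,0,0, 0,0,0,0,-0.18, 0,0,0,0,-0.18, 0,0,0,0,-0.18, 0,0,0,0,-0.18, 0,0,0,0,-0.18, 0,0,0,0,-0.18]' && python3 -c "
from h import *
stat();A=np.array([-288.1,16.6]);y=np.radians(31.8)
plan(*body(A,y,37,86),20,31.8)"
```

```text
clock: 3.15
tcp_pos: [0.5013, 0.0969, 0.2015]
orientation: [1.227, 1.197, -1.227]
contact_force: [-0.2, 0.2, 0.6]
grip_width: 0.0
t 3.15 tcpA [-302.1  109. ] z 201.5 tool-y angA 9.5 F(a,l,z) [-0.3  0.2  0.6] w 0 j7 -0.48 tilt [ 0. -0. -1.]
shift [ 1.815e+02  1.000e-01 -2.000e-01] turn -0.39 worldXY [501.  97.]
```

```bash
python3 -m pendant '[0,45,0,0,-0.13, 0,45,0,0,-0.13, 0,45,0,0,-0.13, 0,46,0,0,0, 0,0,0,10,0, 0,0,0,5,0, 0,0,0,5,0.04, 0,0,0,5,0.04, 0,0,0,5,0.04, 0,0,0,5,0.04, 0,0,0,5,0.04, 0,0,0,5,0.04, 0,0,0,0,0]' && python3 -c "
from h import *
stat();cart((-288,0))"
```

```text
clock: 4.78
tcp_pos: [0.5138, 0.0528, 0.0201]
orientation: [1.12, 1.263, -1.123]
contact_force: [0.3, 0.3, -0.8]
grip_width: 0.0001
t 4.78 tcpA [-281.5   68. ] z 20.1 tool-y angA 17.6 F(a,l,z) [ 0.2  0.4 -0.8] w 0 j7 -0.42 tilt [-0.001 -0.001 -1.   ]
carton A [-277.2  -33.1] size [91.8 73.9] yaw 111.9 n 706 98 0
```

```bash
python3 -m pendant '[0,0,0,-50,0, 0,0,0,-50,0]' && python3 -c "
from h import *
stat();cart((-288,0))"
```

```text
clock: 5.08
tcp_pos: [0.5017, 0.1525, 0.0198]
orientation: [1.12, 1.262, -1.124]
contact_force: [0.5, -0.4, -0.2]
grip_width: 0.0002
t 5.08 tcpA [-312.2  163.7] z 19.8 tool-y angA 17.6 F(a,l,z) [ 0.6 -0.3 -0.2] w 0 j7 -0.61 tilt [-0.001 -0.002 -1.   ]
yellow dir angA 112.0
carton A [-285.7  -11.4] size [ 92.2 120.2] yaw 21.4 n 1353 148 125
```

```bash
python3 -c "
from h import *
A=np.array([-285.7,-11.4]);y=np.radians(21.4);q=body(A,y,-66,0);print(np.hypot(*toW(q)))
plan(*q,100,21.4+90)"
```

```text
431.4239788057437
shift [-80.4 -95.  188. ] turn 1.514 worldXY [430. -37.]
```

```bash
python3 -m pendant '[85,-40,0,0,0, 85,-40,0,0,0, 85,0,-24,47,0, 85,0,-24,47,0, 85,0,-24,47,0, 85,0,-23,47,0, 85,0,0,0,0.17, 85,0,0,0,0.17, 85,0,0,0,0.17, 85,0,0,0,0.17, 85,0,0,0,0.17, 85,0,0,0,0.17, 85,0,0,0,0.17, 85,0,0,0,0.17, 85,0,0,0,0.154, 85,0,0,0,0]' && python3 -c "
from h import *
stat()
A=np.array([-285.7,-11.4]);y=np.radians(21.4);q=body(A,y,-66,0)
plan(*q,10,21.4+90)"
```

```text
clock: 7.12
tcp_pos: [0.4295, -0.0453, 0.1]
orientation: [2.126, 0.189, -2.13]
contact_force: [-0.2, 0.2, -0.0]
grip_width: 0.085
t 7.12 tcpA [-345.9  -44.2] z 100.0 tool-y angA -69.0 F(a,l,z) [-0.3  0.2 -0. ] w 85 j7 -1.47 tilt [-0.002 -0.001 -1.   ]
shift [90.  -8.6 -2.1] turn -0.006 worldXY [430. -37.]
```

```bash
python3 -m pendant '[85,30,-3,0,0, 85,30,-3,0,0, 85,30,-2,0,0, 85,0,0,-5,0, 85,0,0,-4,0, 85,0,0,-2,0, 85,0,-1.7,-4.5,0.031, 85,0,-1.7,-4.5,0.031, 85,0,-1.7,-4.5,0.031, 85,0,-1.7,-4.5,0.031, 85,0,-1.7,-4.5,0.031, 85,0,-1.7,-4.5,0.031, 85,0,0,0,0]' && python3 -c "
from h import *
stat();A,y=cart((-260,0));cv2.imwrite('pics/a1.png',cv2.resize(np.load('pics/last.npz')['p'][80:275,200:360,::-1],None,fx=3,fy=3))"
```

```text
clock: 8.75
tcp_pos: [0.467, -0.0217, 0.0104]
orientation: [-2.219, 0.01, 2.214]
contact_force: [-1.0, 0.2, -0.4]
grip_width: 0.0849
t 8.75 tcpA [-313.5  -14. ] z 10.4 tool-y angA -79.7 F(a,l,z) [-1.  -0.  -0.4] w 85 j7 -1.69 tilt [ 0.002  0.    -1.   ]
yellow dir angA 99.0
carton A [-255.7   -2.4] size [118.   88.6] yaw 10.8 n 1050 166 130
```

View pics/a1.png

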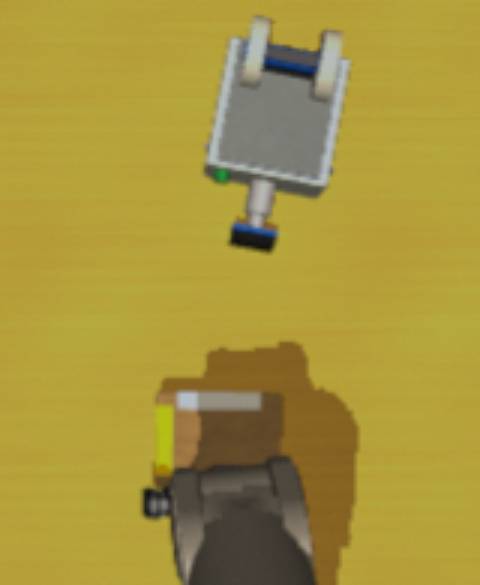

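The carton follows the two-finger push and is now at yaw 10.8°, nearly on the axis. The picture shows its white strip facing the pad, at about (220,400) in the crop. I'll finish the arc and then push straight.

```bash
python3 -m pendant '[85,0,-1.7,-4.5,0.031, 85,0,-1.7,-4.5,0.031, 85,0,-1.7,-4.5,0.031, 85,0,-1.7,-4.5,0.031, 85,0,-1.7,-4.5,0.031, 85,0,-1.7,-4.5,0.03, 85,0,0,-7,0, 85,0,0,-7,0, 85,0,0,-7,0, 85,0,0,-7,0, 85,0,0,-7,0, 85,0,0,-7,0, 85,0,0,-7,0, 85,0,0,-7,0, 85,0,0,-7,0, 85,0,0,-7,0, 85,0,0,0,0]' && python3 -c "
from h import *
stat();A,y=cart((-160,0));cv2.imwrite('pics/a2.png',cv2.resize(np.load('pics/last.npz')['p'][80:275,200:360,::-1],None,fx=3,fy=3))"
```

```text
clock: 10.92
tcp_pos: [0.5636, -0.028, 0.0105]
orientation: [-2.122, 0.207, 2.117]
contact_force: [-0.0, 0.1, 0.1]
grip_width: 0.0851
t 10.93 tcpA [-217.4   -2. ] z 10.5 tool-y angA -90.3 F(a,l,z) [-0.   0.1  0.1] w 85 j7 -1.8 tilt [ 0.002 -0.    -1.   ]
yellow dir angA 128.0
carton A [-123.3   18.6] size [101.1 143.3] yaw -148.9 n 609 149 95
```

```bash
cat >> h.py <<'E'
def strips(near,new=True):
    if new: p,d=viewer.grab_frame("top");np.savez("pics/last.npz",p=p,d=d)
    else: f=np.load("pics/last.npz");p,d=f["p"],f["d"]
    P,uv=cloud("top",d);m=(abs(P[:,2]-.056)<.007)&(np.hypot(*(P[:,:2]-toW(near)/1000).T)<.1)
    h=cv2.cvtColor(p,cv2.COLOR_RGB2HSV)[uv[:,1],uv[:,0]].astype(int)
    for n,k in(("white",(h[:,1]<75)&(h[:,2]>75)),("yellow",(h[:,1]>205)&(h[:,0]>24)&(h[:,0]<34))):
        q=uv[m&k]
        if len(q)<20: print(n,len(q));continue
        M=np.zeros(p.shape[:2],np.uint8);M[q[:,1],q[:,0]]=1
        N,L,S,C=cv2.connectedComponentsWithStats(M);i=1+np.argmax(S[1:,4]);v,u=np.nonzero(L==i)
        Q=rays("top",np.c_[u,v],.056)[:,:2]*1000;Q=np.array([toA(x) for x in Q])
        c,s,an=cv2.minAreaRect(np.float32(Q));b=cv2.boxPoints((c,s,an));e=max([b[1]-b[0],b[2]-b[1]],key=np.linalg.norm)
        print(n,"centre",np.round(c,1),"size",np.round(s,1),"long axis ang",round(np.degrees(np.arctan2(e[1],e[0]))%180,1))
E
python3 -c "
from h import *
strips((-160,0),False)"
```

```text
white centre [-1.21e+02 -1.00e-01] size [81.2 15.4] long axis ang 89.6
yellow centre [-155.    52.4] size [13.  56.8] long axis ang 179.6
```

View pics/a2.png

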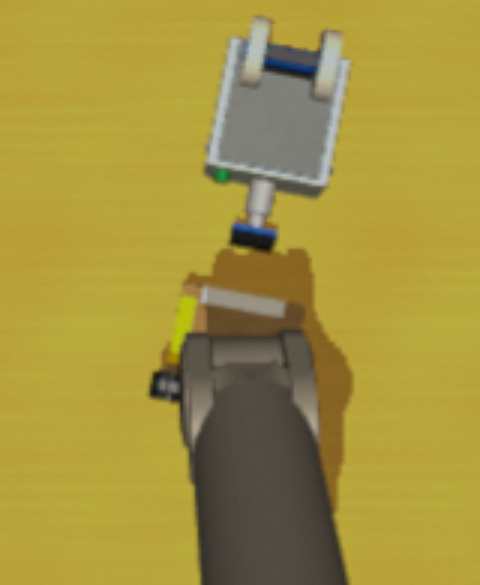

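The white strip is centred (y = -0.1 mm) and square (89.6°), with the face about 48 mm short of the pad.

```bash
python3 -m pendant '[85,0,0,-6,0, 85,0,0,-6,0, 85,0,0,-6,0, 85,0,0,-6,0, 85,0,0,-6,0, 85,0,0,-6,0, 85,0,0,-4,0, 85,0,0,-4,0, 85,0,0,-2,0, 85,0,0,-2,0, 85,0,0,0,0]' && python3 -c "
from h import *
stat();strips((-110,0))"
```

```text
clock: 12.35
tcp_pos: [0.6096, -0.0372, 0.0103]
orientation: [-2.12, 0.206, 2.119]
contact_force: [-0.6, 1.0, -0.4]
grip_width: 0.0851
t 12.35 tcpA [-170.6   -2.3] z 10.3 tool-y angA -90.3 F(a,l,z) [-0.8  0.9 -0.4] w 85 j7 -1.78 tilt [ 0.001 -0.    -1.   ]
white centre [-74.1  -0.3] size [82.  15.5] long axis ang 89.6
yellow centre [-108.9   52. ] size [13.1 58.3] long axis ang 179.6
```

```bash
for i in 1 2 3; do python3 -m pendant '[85,0,0,-1.5,0, 85,0,0,-1.5,0]' | grep force; done; python3 -c "
from h import *
stat()"
```

```text
contact_force: [-3.1, 0.3, 0.6]
contact_force: [-11.1, 2.2, 8.7]
contact_force: [-12.8, 2.5, 10.0]
t 13.15 tcpA [-164.8   -2.4] z 10.2 tool-y angA -90.3 F(a,l,z) [-13.   0.  10.] w 85 j7 -1.77 tilt [-0.006  0.001 -1.   ]
```

```bash
for i in 1 2 3; do python3 -m pendant '[85,0,0,-1.5,0, 85,0,0,0,0]' | egrep 'force|pos'; done; python3 -c "
from h import *
stat();strips((-110,0))"
```

```text
tcp_pos: [0.6165, -0.0386, 0.0101]
contact_force: [-11.6, 2.3, 10.4]
tcp_pos: [0.6176, -0.0388, 0.0101]
contact_force: [-13.3, 2.4, 11.3]
tcp_pos: [0.6187, -0.039, 0.01]
contact_force: [-13.7, 2.2, 10.0]
t 13.9 tcpA [-161.2   -2.4] z 10.0 tool-y angA -90.2 F(a,l,z) [-13.8  -0.4  10. ] w 85 j7 -1.77 tilt [-0.007  0.001 -1.   ]
white centre [-63.5  -0.5] size [82.  17.8] long axis ang 88.8
yellow centre [-101.4   52.2] size [13.  61.7] long axis ang 179.0
```

```bash
for i in 1 2 3; do python3 -m pendant '[85,0,0,-1.5,0, 85,0,0,0,0]' | egrep 'force|pos'; done
```

```text
tcp_pos: [0.6198, -0.0392, 0.0099]
contact_force: [-14.3, 2.6, 11.5]
tcp_pos: [0.6203, -0.0393, 0.0097]
contact_force: [-17.3, 3.2, 13.2]
tcp_pos: [0.6202, -0.0393, 0.0094]
contact_force: [-20.8, 4.5, 15.3]
```

The tool has stopped advancing while the force rises, so the pad is at its stop. I'll hold, then check.

```bash
python3 -m pendant '[85,0,0,-0.5,0, 85,0,0,0,0, 85,0,0,0,0, 85,0,0,0,0]' | egrep 'force|pos'; python3 -c "
from h import *
stat();strips((-110,0));p,d=viewer.grab_frame('scene');cv2.imwrite('pics/s1.png',cv2.resize(p[140:270,170:300,::-1],None,fx=4,fy=4))"
```

```text
tcp_pos: [0.6201, -0.0393, 0.0094]
contact_force: [-22.5, 5.0, 16.7]
t 15.2 tcpA [-159.8   -2.4] z 9.4 tool-y angA -90.2 F(a,l,z) [-23.1   0.7  16.7] w 85 j7 -1.77 tilt [-0.014  0.001 -1.   ]
white centre [-62.3  -0.8] size [81.5 17.3] long axis ang 89.6
yellow centre [-99.1  52.2] size [12.5 60.6] long axis ang 179.6
```

View pics/s1.png

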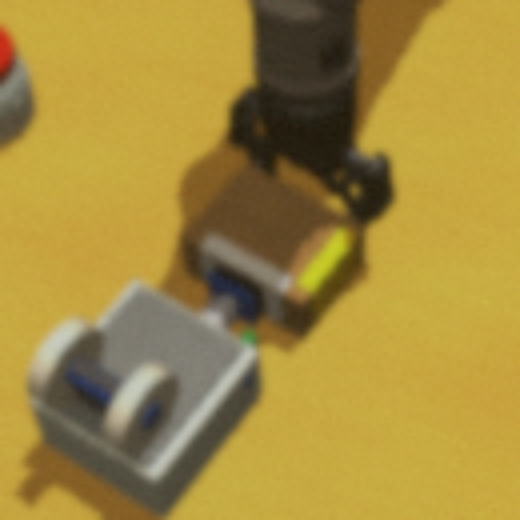

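White press done: the measured force plateaued and then stalled at the stop at 23 N, and the picture shows the panel seated on the pad. Next I'll back off, lift, close the fingers, and drop a finger behind the white face beside the pad to pull the carton round clockwise.

```bash
python3 -m pendant '[85,0,0,10,0, 85,0,0,15,0, 0,-50,0,0,0, 0,-52,0,0,0, 0,0,11,-40,0, 0,0,11,-40,0, 0,0,11,-40,0, 0,0,12,-40,0, 0,0,0,0,0]' ; python3 -c "
from h import *
stat();plan(-28,-47,22,90)"
```

```text
clock: 16.42
tcp_pos: [0.7534, -0.1136, 0.1123]
orientation: [-2.122, 0.211, 2.115]
contact_force: [-0.5, 0.5, -0.8]
grip_width: -0.0002
t 16.43 tcpA [-14.9 -50.3] z 112.3 tool-y angA -90.4 F(a,l,z) [-0.6  0.4 -0.8] w 0 j7 -1.66 tilt [ 0.003 -0.002 -1.   ]
shift [90.2 -3.3 13.5] turn -0.007 worldXY [ 741. -108.]
```

```bash
python3 -m pendant '[0,0,-3,13,0, 0,45,0,0,0, 0,45,0,0,0, 0,0,0,5,0, 0,0,0,5,0, 0,0,0,5,0, 0,0,0,4,0]'; python3 -c "
from h import *
stat();strips((-110,0))"
```

```text
clock: 17.3
tcp_pos: [0.721, -0.1018, 0.0243]
orientation: [-2.122, 0.206, 2.116]
contact_force: [0.3, 0.1, 0.1]
grip_width: -0.0
t 17.3 tcpA [-49.  -44.8] z 24.3 tool-y angA -90.3 F(a,l,z) [0.3 0.2 0.1] w 0 j7 -1.67 tilt [ 0.003 -0.    -1.   ]
white centre [-70.3   5.4] size [69.4 18.4] long axis ang 89.6
yellow centre [-108.6   51.8] size [13.6 62.3] long axis ang 179.6
```

```bash
python3 -m pendant '[0,0,0,4,0, 0,0,2.8,8.6,0.05, 0,0,2.8,8.6,0.05, 0,0,2.8,8.6,0.05, 0,0,2.8,8.6,0.05, 0,0,2.8,8.6,0.05, 0,0,2.8,8.6,0.05, 0,0,2.8,8.6,0.05, 0,0,2.8,8.6,0.05, 0,0,2.8,8.6,0.05, 0,0,2.8,8.6,0.05, 0,0,2.8,8.6,0.05, 0,0,2.8,8.6,0.05]'; python3 -c "
from h import *
stat();strips((-170,20));cart((-170,20))
cv2.imwrite('pics/a3.png',cv2.resize(np.load('pics/last.npz')['p'][80:275,200:360,::-1],None,fx=3,fy=3))"
```

```text
clock: 18.98
tcp_pos: [0.6112, -0.0851, 0.0228]
orientation: [-1.755, 0.737, 1.751]
contact_force: [1.9, -0.2, 1.5]
grip_width: 0.0001
t 18.98 tcpA [-159.9  -49.1] z 22.8 tool-y angA -124.8 F(a,l,z) [1.9 0.2 1.5] w 0 j7 -2.16 tilt [ 0.002 -0.001 -1.   ]
white centre [-130.2   -2.6] size [59.9 17.1] long axis ang 35.1
yellow centre [-118.6   53. ] size [13.8 62.5] long axis ang 126.1
yellow dir angA 35.0
carton A [-161.6   21.7] size [120.   91.9] yaw -54.8 n 1147 65 118
```

View pics/a3.png

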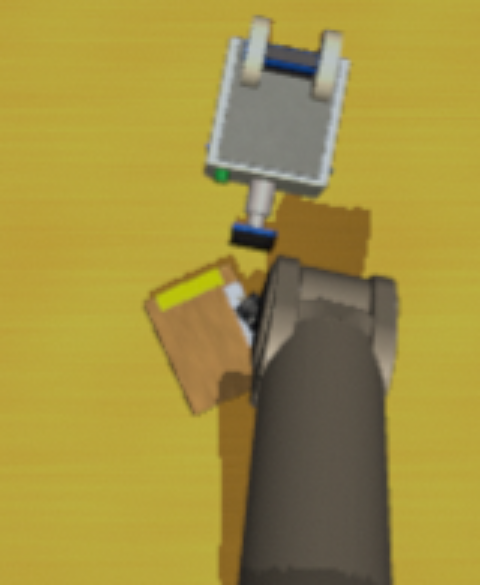

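```bash
python3 -m pendant '[0,0,0,7.5,0.07, 0,0,0,7.5,0.07, 0,0,0,7.5,0.07, 0,0,0,7.5,0.07, 0,0,0,0,0, 0,0,0,-20,0, 0,-50,0,0,0, 0,-40,0,0,0]'; python3 -c "
from h import *
stat();A,y=cart((-170,35))
q=body(A,y,-46-11-15,36);print(q);plan(*q,112,np.degrees(y)+90);plan(*q,22)"
```

```text
clock: 20.08
tcp_pos: [0.6025, -0.0809, 0.1137]
orientation: [-1.566, 0.933, 1.564]
contact_force: [0.8, 0.3, -0.6]
grip_width: -0.0001
t 20.07 tcpA [-169.2  -46.6] z 113.7 tool-y angA -140.7 F(a,l,z) [ 0.7  0.5 -0.6] w 0 j7 -2.42 tilt [ 0.001 -0.001 -1.   ]
yellow dir angA 24.0
carton A [-167.5   39.4] size [120.3  92.2] yaw -67.2 n 1324 169 120
[-162.17894532  119.69479697]
shift [   7.2 -108.1  126.2] turn 0.288 worldXY [641.  81.]
shift [  97.2 -107.5  126.6] turn -0.0 worldXY [641.  81.]
```

```bash
python3 -c "
from h import *
A=np.array([-167.5,39.4]);y=np.radians(-67.2)
q=body(A,y,-73,44);print(q);plan(*q,112,np.degrees(y))"
python3 -m pendant '[0,0,-35,42,0, 0,0,-35,42,0, 0,0,-35,42,0, 0,0,0,0,-0.18, 0,0,0,0,-0.18, 0,0,0,0,-0.18, 0,0,0,0,-0.18, 0,0,0,0,-0.18, 0,0,0,0,-0.18, 0,0,0,0,-0.18, 0,0,0,0,0]'; python3 -c "
from h import *
stat();A=np.array([-167.5,39.4]);y=np.radians(-67.2)
q=body(A,y,-73,44);plan(*q,22,np.degrees(y))"
```

```text
[-155.22665914  123.74669587]
shift [   7.3 -116.   124.9] turn -1.284 worldXY [648.  84.]
clock: 21.5
tcp_pos: [0.6348, 0.0805, 0.1123]
orientation: [2.126, 0.196, -2.125]
contact_force: [0.6, -0.5, -0.4]
grip_width: -0.0001
t 21.5 tcpA [-167.9  118. ] z 112.3 tool-y angA -68.6 F(a,l,z) [ 0.7 -0.3 -0.4] w 0 j7 -1.61 tilt [ 0.  0. -1.]
shift [ 90.3  -0.7 -13.8] turn -0.025 worldXY [648.  84.]
```

```bash
python3 -m pendant '[0,0,0,-14,0, 0,45,0,0,0, 0,45,0,0,0, 0,0,6,0,0, 0,0,6,0,0, 0,0,6.8,-2.4,0.04, 0,0,6.8,-2.4,0.04, 0,0,6.8,-2.4,0.04, 0,0,6.8,-2.4,0.04, 0,0,6.8,-2.4,0.04, 0,0,6.8,-2.4,0.04, 0,0,6.8,-2.4,0.04, 0,0,0,0,0]'; python3 -c "
from h import *
stat();A,y=cart((-165,10));strips((-165,10),False)"
```

```text
clock: 23.12
tcp_pos: [0.6697, 0.0249, 0.0221]
orientation: [-2.173, 0.106, 2.173]
contact_force: [0.1, 0.2, 0.1]
grip_width: -0.0004
t 23.12 tcpA [-123.2   70. ] z 22.1 tool-y angA -84.7 F(a,l,z) [0.1 0.2 0.1] w 0 j7 -1.75 tilt [-0.    -0.001 -1.   ]
yellow dir angA 20.0
carton A [-154.4  -27.1] size [ 31.9 101.2] yaw 100.9 n 250 114 34
white centre [-162.6  -27. ] size [15.9 73.2] long axis ang 179.2
yellow 0
```

```bash
python3 -m pendant '[0,0,-25,0,0, 50,-45,0,0,0, 50,-45,0,0,0, 50,0,11,50,0, 50,0,11,50,0, 50,0,0,45,0]'; python3 -c "
from h import *
stat();A,y=cart((-165,10));strips((-165,10),False)
q=body(A,y,0,-60-11-14);print(q);plan(*q,112,np.degrees(y))"
```

```text
clock: 23.92
tcp_pos: [0.5232, 0.0439, 0.112]
orientation: [-2.172, 0.102, 2.175]
contact_force: [-0.1, 0.7, 0.4]
grip_width: 0.0498
t 23.93 tcpA [-270.7   61.1] z 112.0 tool-y angA -84.5 F(a,l,z) [-0.2  0.6  0.4] w 50 j7 -1.83 tilt [-0.001 -0.    -1.   ]
yellow dir angA -1.0
carton A [-165.5    9.8] size [ 92.2 120.2] yaw -91.1 n 1176 165 111
white centre [-165.8  -27. ] size [18.1 80.6] long axis ang 179.2
yellow centre [-113.1  -12.1] size [14.5 17.4] long axis ang 100.9
[-250.49250985   11.40909407]
shift [ -1.3  51.4 -22.2] turn 0.116 worldXY [534.  -9.]
```

```bash
python3 -m pendant '[50,0,51,-15,0, 50,0,0,0,0.1, 50,45,0,0,0, 50,50,0,0,0, 50,0,0,-5,0]'; python3 -c "
from h import *
stat();plan(-165.5-60-11,10.8,17,-90.5)"
```

```text
clock: 24.6
tcp_pos: [0.5372, -0.0086, 0.0141]
orientation: [-2.112, 0.206, 2.13]
contact_force: [-0.8, 0.5, 0.5]
grip_width: 0.0499
t 24.6 tcpA [-247.    12.2] z 14.1 tool-y angA -90.2 F(a,l,z) [-0.9  0.4  0.5] w 50 j7 -1.79 tilt [-0.009 -0.    -1.   ]
shift [ -2.9   1.3 -10.5] turn 0.006 worldXY [547. -12.]
```

```bash
python3 -m pendant '[50,0,1,-6,0.006, 50,0,0,-5,0, 50,0,0,-2,0, 50,0,1.2,-4.5,0, 50,0,1.2,-4.5,0, 50,0,1.2,-4.5,0, 50,0,1.2,-4.5,0, 50,0,1.2,-4.5,0, 50,0,1.2,-4.5,0, 50,0,1.2,-4.5,0, 50,0,0,0,0]'; python3 -c "
from h import *
stat();A,y=cart((-125,5));strips((-125,5),False)
cv2.imwrite('pics/a4.png',cv2.resize(np.load('pics/last.npz')['p'][80:275,200:360,::-1],None,fx=3,fy=3))"
```

```text
clock: 25.98
tcp_pos: [0.5835, -0.0286, 0.0173]
orientation: [-2.118, 0.214, 2.114]
contact_force: [0.3, -0.3, -0.5]
grip_width: 0.05
t 25.98 tcpA [-197.7    1.3] z 17.3 tool-y angA -90.7 F(a,l,z) [ 0.3 -0.2 -0.5] w 50 j7 -1.75 tilt [ 0.002 -0.001 -1.   ]
yellow dir angA 3.0
carton A [-89.2   0.4] size [92.3 83.7] yaw 179.8 n 699 64 100
white centre [-103.   -36.1] size [16.5 35. ] long axis ang 179.2
yellow 4
```

View pics/a4.png

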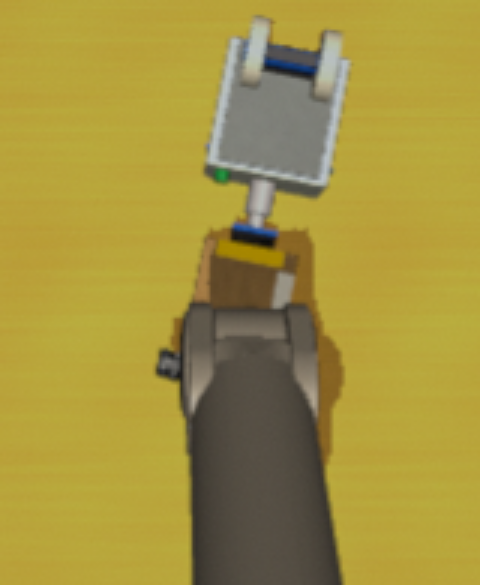

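The yellow strip is square to the pad and within about 2 mm of centre, just touching it. Now the press.

```bash
python3 -m pendant '[50,0,0,-2,0, 50,0,0,-2,0, 50,0,0,-2,0, 50,0,0,0,0]' | egrep 'force|pos'; for i in 1 2 3 4; do python3 -m pendant '[50,0,0,-1.5,0, 50,0,0,0,0]' | egrep 'force|pos'; done; python3 -c "
from h import *
stat()"
```

```text
tcp_pos: [0.5863, -0.0289, 0.017]
contact_force: [-8.9, 1.4, 6.4]
tcp_pos: [0.5872, -0.0292, 0.017]
contact_force: [-9.7, 3.1, 7.6]
tcp_pos: [0.5883, -0.0294, 0.0169]
contact_force: [-10.0, 1.5, 7.4]
tcp_pos: [0.5893, -0.0296, 0.0169]
contact_force: [-11.8, 2.6, 9.8]
tcp_pos: [0.5904, -0.0298, 0.0168]
contact_force: [-13.5, 2.4, 10.3]
t 27.52 tcpA [-190.7    1.3] z 16.8 tool-y angA -90.6 F(a,l,z) [-13.7  -0.1  10.3] w 50 j7 -1.75 tilt [-0.007  0.001 -1.   ]
```

```bash
for i in 1 2 3 4 5; do python3 -m pendant '[50,0,0,-1.5,0, 50,0,0,0,0]' | egrep 'force|pos'; done; python3 -c "
from h import *
stat()"
```

```text
tcp_pos: [0.5915, -0.03, 0.0167]
contact_force: [-15.2, 2.0, 10.9]
tcp_pos: [0.5926, -0.0303, 0.0167]
contact_force: [-15.4, 2.5, 11.6]
tcp_pos: [0.5934, -0.0304, 0.0165]
contact_force: [-15.9, 2.2, 12.7]
tcp_pos: [0.5934, -0.0304, 0.0163]
contact_force: [-18.6, 3.7, 14.0]
tcp_pos: [0.5934, -0.0304, 0.0161]
contact_force: [-24.1, 4.0, 17.5]
t 28.77 tcpA [-187.7    1.3] z 16.1 tool-y angA -90.6 F(a,l,z) [-24.4  -0.6  17.5] w 50 j7 -1.75 tilt [-0.016  0.002 -1.   ]
```

The pad is at its stop at 24 N. I'll hold 0.5 s, measure, then back off slowly and clear the carton.

```bash
python3 -m pendant '[50,0,0,0,0, 50,0,0,0,0, 50,0,0,0,0, 50,0,0,0,0]' | egrep 'force|pos'; python3 -c "
from h import *
A,y=cart((-120,2))"
python3 -m pendant '[50,0,0,5,0, 50,0,0,5,0, 50,0,0,5,0, 50,0,0,20,0, 50,0,0,40,0, 50,-50,0,0,0, 50,-50,0,0,0, 50,0,50,0,0, 50,0,50,0,0, 50,0,50,0,0, 50,0,0,0,0]'|grep force; python3 -c "
from h import *
stat();A,y=cart((-120,2));q=body(A,y,0,60);print('yellow face',q)
cv2.imwrite('pics/a5.png',cv2.resize(np.load('pics/last.npz')['p'][80:275,200:360,::-1],None,fx=3,fy=3))
for n in('tub','tape','packet'):print(n,[np.round(x['location'],3).tolist() for x in nets.look_for(n,'top')[:1]])"
```

```text
tcp_pos: [0.5933, -0.0304, 0.0161]
contact_force: [-23.6, 3.6, 18.2]
yellow dir angA -1.0
carton A [-71.3   3. ] size [67.3 96.1] yaw -169.2 n 588 42 99
contact_force: [-1.1, 0.8, 0.8]
t 30.7 tcpA [-254.9 -153.1] z 118.2 tool-y angA -91.1 F(a,l,z) [-1.3  0.6  0.8] w 50 j7 -1.49 tilt [ 0.003 -0.003 -1.   ]
yellow dir angA -0.0
carton A [-115.6    0.8] size [ 92.  136.5] yaw -90.5 n 1375 167 126
yellow face [-55.6100868    0.26990023]
tub [[0.616, -0.345, 0.085]]
tape [[0.686, 0.306, 0.047]]
packet [[0.513, 0.395, 0.03]]
```

View pics/a5.png

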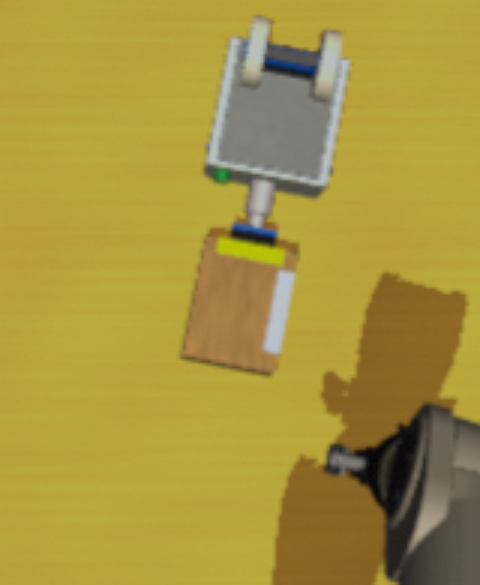

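```bash
python3 -c "
from bench import r
print(r.hand_in())"
```

```text
the job is handed in; nothing more can be done
None
```

Both panels were pressed onto the pad and the job is handed in at about 31 s of the 72 s allowed. The hand-in returned no verdict.

**White panel:** I slid and straightened the carton with finger pushes, then pressed until the tool stopped advancing while the force kept rising. That was 23 N at the wrist, held about 0.5 s. The panel was about 1 mm off centre and about 0.4° off square.

**Quarter turn and yellow panel:** I pulled and pushed the carton round with the closed fingers, then pressed the yellow panel the same way. It stalled at about 24 N and was held about 0.5 s, about 1–3 mm off centre and less than 1° off square.

**Last check, with the hand clear:**
- **Carton:** the yellow panel faces the pad, about 0.3 mm off centre and 0.5° off square, with its face about 64 mm in front of the plinth.
- **Bystanders:** the tub, tape and packet are within 4 mm of where they started, which is the networks' accuracy.

**Limits of these checks:**
- **Pad travel:** I never read it directly. That the pad was home comes from the tool stalling and the measured advance of about 8 mm.
- **Contact force:** the force between carton and pad was also not read. The wrist force stayed below the 35 N crush limit throughout.
- **Carton fit:** in the last image the fit merged the carton with the pad's top, giving 136 mm long instead of 120. I corrected the face distance for that by hand. While the arm covered the carton, several fits were unusable, so I relied on the strips or the tool pose there.

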